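# Put the loaf tins and the jug away

### The job

Clear the baker's bench: set the two loaf tins from the bench on top of the low rack with the tin that already stands there, so that all three stand upright in one neat row, side by side, parallel, ends level, with gaps no wider than a finger, and hang the jug by its handle on the hook. Leave the tin already on the rack where it is and do not disturb the bowl, the canister and the scale.

Things in the scene. Friction and masses are not known exactly. Their poses are not given: they have to be found in the camera images.
- rack: Low two-tier bench rack of dark steel, fixed. Its flat top board, the shelf, is 180 mm deep (x) and 340 mm long (y), without rims, its upper face 80 mm above the bench. Origin: on the bench under the centre of the board; y runs along the length of the shelf.
- tin_home: Lidded metal loaf tin, 144 (x) x 72 (y, over the lid) x 66 mm high to its flat lid; on the lid a bar handle along x, 80 long, 14 wide, 14 thick, its top 100 and underside 86 mm above the tin's underside. Origin: centre of the underside, z up. Stands on the rack's top board, long axis across the board (rack x), somewhere along its length; the room beside it decides where the others go.
- tin_a: Lidded metal loaf tin, 144 (x) x 72 (y, over the lid) x 66 mm high to its flat lid; on the lid a bar handle along x, 80 long, 14 wide, 14 thick, its top 100 and underside 86 mm above the tin's underside. Origin: centre of the underside, z up. Alike to tin_home either way round, 0.3 to 0.65 kg; starts on the bench.
- tin_b: Lidded metal loaf tin, 144 (x) x 72 (y, over the lid) x 66 mm high to its flat lid; on the lid a bar handle along x, 80 long, 14 wide, 14 thick, its top 100 and underside 86 mm above the tin's underside. Origin: centre of the underside, z up. Alike to tin_home either way round, 0.3 to 0.65 kg; starts on the bench.
- jug: Open straight steel jug, 64 mm diameter, 110 mm high, wall 3 mm, 0.15 to 0.3 kg, with a large closed loop handle on its +y side: 8 mm round bar in the y-z plane, opening from y = 32 to 66 mm and z = 32 to 94 mm, outside at y = 74 mm. Origin: centre of the underside, z up. Starts upright on the bench.
- jug_loop (a point): Centre of the opening of the jug's handle, at (0, 50, 63) mm in the jug's frame; the axes are those of the jug (the opening is passed through along x).
- hook: Fixed dark steel hook stand. Origin: on the bench under its post (16 mm diameter, 200 mm high). From the post top a level round arm, 10 mm diameter, axis 200 mm up, runs 100 mm along -x, then slants up to its tip at x = -112 mm, 20 mm higher (tip end x = -117, top 225 mm up). Base plate 150 x 100 x 14 mm, x = -105 to +45.
- hook_seat (a point): Point on the axis of the hook's arm, 75 mm in front of the post (-x), 200 mm above the bench: a good place for the handle to hang. Axes as those of the hook stand.
- bowl: Bystander: open steel bowl, 110 mm rim diameter, 55 mm high; origin at the centre of its underside.
- canister: Bystander: upright white canister with steel lid, 90 mm diameter, 140 mm high; origin at the centre of its underside.
- scale: Bystander: flat kitchen scale, 160 x 200 mm, 44 mm high; origin at the centre of its underside.

How it is judged (in metres and radians):
At the end, for the whole second after the job is handed in: All three tins stand upright (0.08 rad) at rest on the rack in one row, in any order: neighbours' centres 68 to 94 mm apart, parallel to the first tin within 0.14 rad, ends level with its ends within 16 mm. The jug hangs by its handle, the hook's arm through the opening (((y of tin_a in the frame of tin_home between 0.068 and 0.094 m and y of tin_b in the frame of tin_home between -0.094 and -0.068 m) or (y of tin_a in the frame of tin_home between 0.068 and 0.094 m and y of tin_b in the frame of tin_home between 0.136 and 0.188 m and horizontal distance between tin_a and tin_b between 0.068 and 0.095 m) or (y of tin_a in the frame of tin_home between -0.094 and -0.068 m and y of tin_b in the frame of tin_home between -0.188 and -0.136 m and horizontal distance between tin_a and tin_b between 0.068 and 0.095 m) or (y of tin_b in the frame of tin_home between 0.068 and 0.094 m and y of tin_a in the frame of tin_home between -0.094 and -0.068 m) or (y of tin_b in the frame of tin_home between 0.068 and 0.094 m and y of tin_a in the frame of tin_home between 0.136 and 0.188 m and horizontal distance between tin_a and tin_b between 0.068 and 0.095 m) or (y of tin_b in the frame of tin_home between -0.094 and -0.068 m and y of tin_a in the frame of tin_home between -0.188 and -0.136 m and horizontal distance between tin_a and tin_b between 0.068 and 0.095 m)) and z of tin_home in the frame of rack between 0.075 and 0.086 m and angle between each of tin_home, tin_a, tin_b's own z axis and vertical below 0.08 rad and linear speed of each of tin_home, tin_a, tin_b below 0.03 m/s and z of tin_a in the frame of rack between 0.075 and 0.086 m and angle between the x axis of each of tin_a, tin_b and the x axis of tin_home, either way round below 0.14 rad and x of tin_a in the frame of tin_home between -0.016 and 0.016 m and z of tin_b in the frame of rack between 0.075 and 0.086 m and x of tin_b in the frame of tin_home between -0.016 and 0.016 m and x of jug_loop in the frame of hook between -0.125 and -0.015 m and y of jug_loop in the frame of hook between -0.04 and 0.04 m and z of jug_loop in the frame of hook between 0.135 and 0.205 m and contact force between jug and hook above 0.3 N); the robot touches nothing.
It fails at once if the tin already on the rack is shifted more than 20 mm (distance of tin_home from where it was at the start of the episode above 0.02 m).
It fails at once if the bowl is disturbed (moved more than 25 mm) (distance of bowl from where it was at the start of the episode above 0.025 m).
It fails at once if the canister is disturbed (moved more than 25 mm) (distance of canister from where it was at the start of the episode above 0.025 m).
It fails at once if the scale is disturbed (moved more than 25 mm) (distance of scale from where it was at the start of the episode above 0.025 m).
It also fails if it takes over 72 s, if anything falls off the work surface, if the arm or the gripper's body presses on something with over 40 N, if the wrist force passes 120 N, or if a joint passes its speed limit or range.

### The arm

A 6-joint arm with a two-finger parallel gripper is mounted at the origin on the work surface. World frame = base frame: x ahead of the robot, y to its left, z up, the work surface at z = 0. Lengths are in m, angles in degrees, forces in N, time in s.
With the tool pointing down it reaches from about 0.275 to 0.85 m from the base axis. Payload 19 kg.
Tool frame: the origin (TCP) lies midway between the tips of the shut fingers; the grasp point (between the pads) lies 19 mm behind it; z points along the fingers, y is the line along which they close (so a half turn about z gives the same grasp; the last joint's range is limited). The gripper opens to 85 mm and grips with 20 to 120 N. Pads are 22 mm wide; open, the fingers measure 114 mm over their backs; the gripper's body (76 mm by 85 mm) begins 54 mm behind the grasp point. The pads swing forward as they close: fully open they stand 13 mm farther back than shut.
Start: joints at [66.807, 8.623, 82.357, -0, 89.026, -7.678], TCP at [0.154, 0.554, 0.231] pointing down, gripper open.
Joint ranges: [-160.23, 160.23], [-39.13, 120.54], [6.94, 153.29], [-79.49, 259.48], [9.18, 160.14], [-161.06, 161.06]. Speed limits (degrees/s): [108.29, 108.29, 127.2, 172.46, 172.46, 172.46].

### API

Orientations are given as [roll, pitch, yaw] about the fixed x, y, z axes, in that order (R = Rz(yaw) Ry(pitch) Rx(roll)).
In Python, from plant import arm, viewer, ticket gives the robot as it stands.
- The arm moves only by the tool apply_moves, never from a script. Its argument "increments" is a list of rows, each a list of 2 entries, a list of its own where there are three numbers: the shift along the tool's x, y, z in units of 40 mm (1.0 is 40 mm), then the turn, a rotation vector about the tool's x, y, z in rad. In form: [[[x, y, z], [wx, wy, wz]], ...]. A call has 1 to 8 rows; each row shifts and turns the commanded pose from where the row before left it, along the tool's axes as they then stand; what a row does not reach is not made up. A row lasts 1/8 s, in which the tool goes at most 62.5 mm and 10.7 degrees, less where a joint would pass 70% of its speed; a pose out of reach is approached as far as the arm can. A call is refused whole if a number of a shift passes 1 or a number of a turn 0.188, either way. A call with a gripper value outside its range is refused whole. "claw" is the opening, from 0 (shut) to 1 (fully open), set as the call begins (left out, the last holds). The fingers move at their own pace and stop on an object; "grip_force" is the grip in N (left out, the last holds). Time passes only in rows, so rows that do not move let the fingers close. It gives the time, the measured TCP pose, the force, the opening and the grip force at its end, in the units of the state.
- arm.get_obs(): the state, without advancing time (a new reading comes with each control period).
- viewer.snapshot(name): name is "side" or "top"; returns a dict with "frame" (480x640x3 uint8, red, green, blue), "K" (3x3 intrinsics, pixels), "rvec" (rotation vector, rad) and "tvec" (3), from world to camera coordinates, as OpenCV has them. Camera axes: x right, y down, z forward; pixel columns grow to the right and rows downward; lengths in m; the calibration is good to about 2 mm. A picture is of the moment at which its call begins. There is no depth.
- ticket.close_job(): hands the job in; it is judged then, once.
The state is a dict: "time": time; "joint_pos": joint angles; "dq": joint speeds; "tau": joint torques, N m; "ee_pos": TCP position; "eef_rot": TCP orientation; "force": force on the tool from outside, world axes, zero at the start; "torque": the same for the moment, N m; "finger_gap": opening from 0.0 (shut) to 1.0 (fully open); "grasp_force": force on a finger pad.
Only numpy, scipy, OpenCV 4.12 (cv2) and the standard library are available. Lean on these libraries where they do the work, as an engineer would, in place of code of your own. Each camera call takes 0.05 s, during which the arm holds its last target. There are 200 camera calls.

## Working session

There is one attempt and no reset: what is moved stays moved. The work goes in short steps, Python scripts to look and compute and a tool call to move; the robot and the scene stay as the last step left them, time stands still between calls to the robot, and variables do not carry over. Pictures are saved under pics/ and viewed, at most 10 in all, crops included, and the job is handed in when it is done.

Besides the shell and the picture viewer there is one more tool, called after "Call:" as a command line: name --argument value ..., lists and objects as JSON in quotes. apply_moves: Moves the arm, as the interface text tells. Its arguments: {"type":"object","properties":{"increments":{"type":"array","items":{"type":"array"}},"claw":{"type":"number"},"grip_force":{"type":"number"}},"required":["increments"]}

```bash
mkdir -p pics; cat > h.py <<'E'
import numpy as np, cv2, sys
from plant import arm, viewer, ticket
def snap(n,f):
    s=viewer.snapshot(n); cv2.imwrite('pics/'+f,cv2.cvtColor(s['frame'],cv2.COLOR_RGB2BGR)); 
    np.savez('cal_'+n,K=s['K'],r=s['rvec'],t=s['tvec']); return s
def cal(n):
    c=np.load('cal_%s.npz'%n); R=cv2.Rodrigues(c['r'])[0]; return c['K'],R,c['t'].reshape(3)
def ray(n,u,v,z):
    K,R,t=cal(n); d=R.T@np.linalg.inv(K)@[u,v,1]; c=-R.T@t; return (c+d*(z-c[2])/d[2]).round(4)
def proj(n,P):
    K,R,t=cal(n); q=(np.atleast_2d(P)@R.T+t)@K.T; return (q[:,:2]/q[:,2:]).round(1)
E
python3 - <<'E'
from h import *
snap('top','t1.png');snap('side','s1.png')
o=arm.get_obs();print(o)
for n in('top','side'):
    K,R,t=cal(n);print(n,K[0,0],-R.T@t,R[2])
E
```

```text
{'time': 0.1, 'joint_pos': array([ 6.68083900e+01,  8.64899132e+00,  8.23875087e+01, -4.64457890e-04,
        8.90275124e+01, -7.67750590e+00]), 'dq': array([-0.04535732, -0.08490137, -0.10303864, -0.08302497,  0.09728444,
       -0.00646543]), 'tau': array([ 6.11792668e-03, -7.14389491e+01, -5.71790135e+01, -1.24245180e-04,
        7.31787950e-03,  7.13225404e-05]), 'ee_pos': array([0.15373179, 0.55384085, 0.23074271]), 'eef_rot': array([-1.79936499e+02, -8.09165381e-03,  1.64485900e+02]), 'force': array([1.05787028, 0.25040475, 0.77472577]), 'torque': array([ 0.00406154, -0.01645195,  0.03499518]), 'grasp_force': 0.0, 'finger_gap': 1.0007823287939455}
top 511.80574268742356 [0.35003195 0.02232054 1.2044244 ] [ 0.22249698  0.00410048 -0.97492476]
side 472.32457573157825 [0.54331489 0.70501163 0.74916695] [ 0.05388111 -0.73899685 -0.6715508 ]
```

View pics/t1.png

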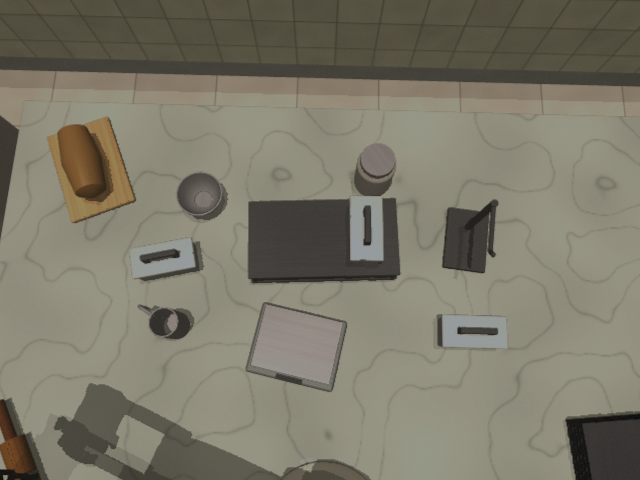

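View pics/s1.png

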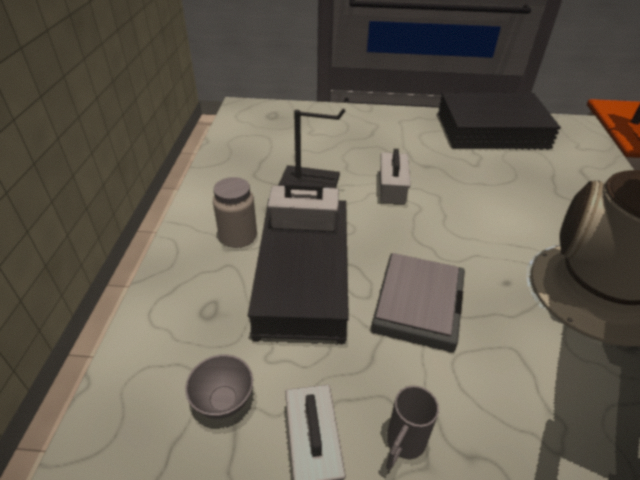

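The top view has image up = +x and left = +y. tin_home is on the rack near px (366,229), at the right end of the board, so the free room is to its left. One tin is at (164,258), another at (474,331), the jug at (168,322) with its handle to the upper left, and the hook post at about (490,205). The side view agrees. Next I measure these.

```bash
python3 - <<'E'
from h import *
im=cv2.imread('pics/t1.png').astype(int)
print(im[258,140],im[340,474],im[205,358],im[300,220],im[240,300], im[345,480])
for nm,(x0,y0,x1,y1),z in [('L',(120,225,215,290),.066),('R',(425,300,520,365),.066),('home',(335,185,395,275),.146)]:
    s=im[y0:y1,x0:x1]; m=((s[...,0]-s[...,2]>3)&(s.sum(2)>330)).astype(np.uint8)
    m=cv2.morphologyEx(m,cv2.MORPH_OPEN,np.ones((3,3)))
    n,l,st,c=cv2.connectedComponentsWithStats(m); k=1+st[1:,4].argmax()
    cn,_=cv2.findContours((l==k).astype(np.uint8),0,2); p=max(cn,key=len).reshape(-1,2)+[x0,y0]
    w=np.array([ray('top',u,v,z)[:2] for u,v in p]); r=cv2.minAreaRect((w*1000).astype(np.float32)); print(nm,st[k,4],r)
    # handle: dark
    d=(s.sum(2)<190).astype(np.uint8); hull=cv2.convexHull(p-[x0,y0]); mm=np.zeros(d.shape,np.uint8); cv2.fillConvexPoly(mm,hull,1)
    d&=cv2.erode(mm,np.ones((5,5)))
    ys,xs=np.nonzero(d); w=np.array([ray('top',u+x0,v+y0,z+.034)[:2] for u,v in zip(xs,ys)])
    print('handle',w.mean(0) if len(w) else 0,cv2.minAreaRect((w*1000).astype(np.float32)))
for p in [(248,201),(397,199),(399,276),(250,278)]: print('rack',ray('top',*p,.08))
for p in [(453,208),(490,210),(485,272),(443,268)]: print('base',ray('top',*p,.014))
print('post top',ray('top',494,203,.205),'arm end',ray('top',492,254,.22))
a=cv2.imread('pics/t1.png'); b=cv2.imread('pics/s1.png')
c=np.hstack([cv2.resize(a[290:350,120:200],(400,300),interpolation=2),cv2.resize(a[195:280,432:512][:60*2],(400,425),interpolation=2)[:300]])
d=np.hstack([cv2.resize(b[380:480,360:460],(300,300),interpolation=2),cv2.resize(b[95:195,260:360],(300,300),interpolation=2),np.zeros((300,200,3),np.uint8)])
cv2.imwrite('pics/c1.png',np.vstack([c,d]))
E
```

```text
[76 79 80] [158 156 150] [149 155 149] [124 141 144] [58 62 65] [153 156 150]
L 406 ((568.2587890625, 352.9642639160156), (48.6385498046875, 79.9787368774414), 13.671061515808105)
handle [0.56836    0.34017333] ((567.7600708007812, 340.03668212890625), (5.485348701477051, 13.719839096069336), 40.48607635498047)
R 724 ((424.8348083496094, -295.7442626953125), (60.778072357177734, 88.85646057128906), 1.594330072402954)
handle [ 0.42331294 -0.2923    ] ((423.7332458496094, -294.23077392578125), (10.6267671585083, 38.57484436035156), 1.6135540008544922)
home 749 ((614.449951171875, -73.5), (99.09996032714844, 63.39999008178711), 0.0)
handle [ 0.60909154 -0.07261923] ((611.5499877929688, -72.30000305175781), (46.9000244140625, 12.400001525878906), 0.0)
rack [0.7049 0.1926 0.08  ]
rack [ 0.7198 -0.1498  0.08  ]
rack [ 0.5406 -0.1533  0.08  ]
rack [0.5265 0.1775 0.08  ]
base [ 0.7226 -0.2956  0.014 ]
base [ 0.7202 -0.3852  0.014 ]
base [ 0.5672 -0.3665  0.014 ]
base [ 0.5739 -0.2676  0.014 ]
post top [ 0.676  -0.3287  0.205 ] arm end [ 0.566  -0.3145  0.22  ]
```

View pics/c1.png

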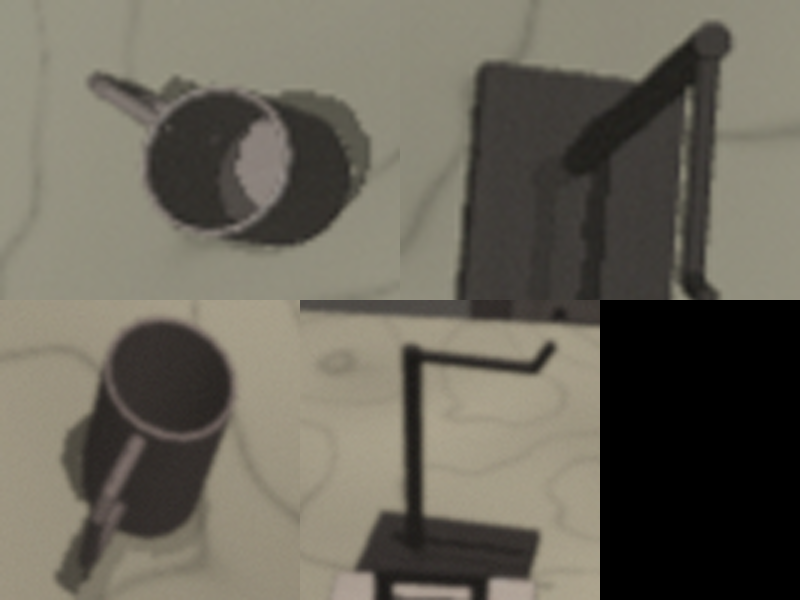

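The crops give these pixel positions:
- **Jug, top view:** rim centre (163.7,322.6), handle end (139.6,306.4).
- **Jug, side view:** rim centre (416,406.7).
- **Hook, top view:** post top (494.4,203), arm elbow (490.4,250).
- **Hook, side view:** post top (297.3,112.3), arm elbow (337.7,117.7).

My tin threshold was too tight, so I will redo it.

```bash
cat >> h.py <<'E'
def tri(pt,ps):
    P=[]
    for n in('top','side'):
        K,R,t=cal(n); P.append(K@np.c_[R,t])
    X=cv2.triangulatePoints(P[0],P[1],np.array(pt,float).reshape(2,1),np.array(ps,float).reshape(2,1)); return (X[:3]/X[3]).ravel().round(4)
def lid(im,n,box,z,thr=-6,smin=400):
    x0,y0,x1,y1=box; s=im[y0:y1,x0:x1].astype(int)
    m=((s[...,0]-s[...,2]>thr)&(s.sum(2)>smin)).astype(np.uint8)
    m=cv2.morphologyEx(m,cv2.MORPH_OPEN,np.ones((2,2)))
    nn,l,st,c=cv2.connectedComponentsWithStats(m); k=1+st[1:,4].argmax()
    cn,_=cv2.findContours((l==k).astype(np.uint8),0,2); p=max(cn,key=len).reshape(-1,2)+[x0,y0]
    w=np.array([ray(n,u,v,z)[:2] for u,v in p]); return cv2.minAreaRect((w*1000).astype(np.float32))
E
python3 - <<'E'
from h import *
im=cv2.imread('pics/t1.png')
for nm,b,z in [('L',(120,225,215,290),.066),('R',(425,300,520,365),.066),('home',(335,185,395,275),.146)]:
    print(nm,np.array(sum([list(np.atleast_1d(q)) for q in lid(im,'top',b,z)],[])).round(1))
print('jug rim',ray('top',163.7,322.6,.11),ray('side',416,406.7,.11),tri((163.7,322.6),(416,406.7)),'hdl',ray('top',139.6,306.4,.095))
print('post',tri((494.4,203),(297.3,112.3)),'elbow',tri((490.4,250),(337.7,117.7)), ray('top',490.4,250,.2))
# handle centres
print('home handle',ray('top',367.5,226,.18),ray('side',303.5,189,.18))
E
```

```text
L [568.3 380.4  67.  139.   12.7]
R [ 423.2 -322.3  138.8   67.1   89.8]
home [630.  -75.4 137.1  66.    1.5]
jug rim [0.4211 0.3504 0.11  ] [0.4222 0.3556 0.11  ] [0.4213 0.3523 0.104 ] hdl [0.4552 0.4103 0.095 ]
post [ 0.6754 -0.3303  0.2022] elbow [ 0.577  -0.3182  0.2001] [ 0.5785 -0.3185  0.2   ]
home handle [ 0.6265 -0.0731  0.18  ] [ 0.629  -0.0542  0.18  ]
```

```bash
cat > leg.py <<'E'
# usage: leg.py x y z [yaw]: shift in tool axes (units of 40 mm) after turning to yaw, plus turn about tool z (rad)
from h import *
o=arm.get_obs(); p=o['ee_pos']; yaw=o['eef_rot'][2]; a=list(map(float,sys.argv[1:]))
Y=a[3] if len(a)>3 else yaw; dz=-np.radians((Y-yaw+180)%360-180)
c,s=np.cos(np.radians(Y)),np.sin(np.radians(Y)); d=np.array(a[:3])-p
print('t%.2f'%o['time'],p.round(4),o['eef_rot'].round(2),'F',o['force'].round(1),'gap %.3f gf %.1f'%(o['finger_gap'],o['grasp_force']),'J',o['joint_pos'].round(0))
print('turn %.3f'%dz,'shift',(np.array([c*d[0]+s*d[1],s*d[0]-c*d[1],-d[2]])/.04).round(2))
E
```

Call:
apply_moves --increments '[[[0,0,0],[0,0,0.18]],[[0,0,0],[0,0,0.18]],[[0,0,0],[0,0,0.18]],[[0,0,0],[0,0,0.18]],[[0,0,0],[0,0,0.18]],[[0,0,0],[0,0,0.18]]]' --claw 0.6

```text
time: 0.85
ee_pos: [0.1538, 0.5539, 0.2309]
eef_rot: [-180.0, 0.0, 102.3]
force: [0.5, 0.2, -0.6]
finger_gap: 0.599
grasp_force: 0.0
```

Call:
apply_moves --increments '[[[-0.65,0.91,0],[0,0,0]],[[-0.65,0.91,0],[0,0,0]],[[-0.65,0.91,0],[0,0,0]],[[-0.65,0.91,0],[0,0,0]],[[-0.65,0.91,0],[0,0,0]],[[-0.65,0.91,0],[0,0,0]],[[-0.65,0.91,0],[0,0,0]],[[-0.65,0.91,0],[0,0,0]]]'

```text
time: 1.85
ee_pos: [0.4846, 0.4138, 0.2309]
eef_rot: [-180.0, 0.0, 102.6]
force: [0.5, 0.4, -0.5]
finger_gap: 0.596
grasp_force: 0.0
```

```bash
python3 leg.py .568 .380 .12 102.7
```

```text
t1.85 [0.4846 0.4138 0.2309] [-1.7997e+02  1.0000e-02  1.0260e+02] F [ 0.5  0.4 -0.5] gap 0.596 gf 0.0 J [34. 16. 73. -0. 91. 21.]
turn -0.002 shift [-1.28  1.85  2.77]
```

Call:
apply_moves --increments '[[[-0.64,0.92,0.2],[0,0,0]],[[-0.64,0.92,0.5],[0,0,0]],[[0,0,0.8],[0,0,0]],[[0,0,0.8],[0,0,0]],[[0,0,0.8],[0,0,0]],[[0,0,0.5],[0,0,0]],[[0,0,0.28],[0,0,0]],[[0,0,0],[0,0,0]]]'

```text
time: 2.85
ee_pos: [0.5664, 0.3807, 0.076]
eef_rot: [-180.0, 0.0, 102.6]
force: [0.3, 0.4, 0.1]
finger_gap: 0.598
grasp_force: 0.0
```

Call:
apply_moves --increments '[[[0,0,0],[0,0,0]],[[0,0,0],[0,0,0]],[[0,0,0],[0,0,0]],[[0,0,0],[0,0,0]],[[0,0,0],[0,0,0]]]' --claw 0 --grip_force 80

```text
time: 3.48
ee_pos: [0.5671, 0.3809, 0.0772]
eef_rot: [179.9, -0.0, 102.6]
force: [3.7, 1.1, 6.1]
finger_gap: 0.145
grasp_force: 78.8
```

Call:
apply_moves --increments '[[[0,0,-0.5],[0,0,0]],[[0,0,-0.8],[0,0,0]],[[0,0,-0.8],[0,0,0]],[[0,0,-0.8],[0,0,0]],[[0,0,-0.3],[0,0,-0.17]],[[0,0,0],[0,0,-0.17]],[[0,0,0],[0,0,-0.17]],[[0,0,0],[0,0,-0.17]]]'

```text
time: 4.47
ee_pos: [0.566, 0.3805, 0.2048]
eef_rot: [-180.0, -0.0, 141.9]
force: [0.3, -0.4, -4.9]
finger_gap: 0.147
grasp_force: 78.9
```

Call:
apply_moves --increments '[[[0,0,0],[0,0,-0.17]],[[0,0,0],[0,0,-0.17]],[[0,0,0],[0,0,-0.17]],[[0,0,0],[0,0,-0.196]]]'

```text
refused, turn out of range in row 4
```

```bash
python3 leg.py .627 .0065 .2 182
```

```text
t4.47 [0.566  0.3805 0.2048] [-1.7996e+02 -2.0000e-02  1.4189e+02] F [ 0.3 -0.4 -4.9] gap 0.147 gf 78.9 J [ 27.  22.  69.   0.  89. -24.]
turn -0.700 shift [-1.2  -9.4   0.12]
```

Call:
apply_moves --increments '[[[0,0,0],[0,0,-0.175]],[[0,0,0],[0,0,-0.175]],[[0,0,0],[0,0,-0.175]],[[0,0,0],[0,0,-0.175]]]'

```text
time: 4.97
ee_pos: [0.566, 0.3805, 0.2047]
eef_rot: [-180.0, -0.0, -178.0]
force: [1.4, 0.1, -4.8]
finger_gap: 0.146
grasp_force: 78.9
```

Call:
apply_moves --increments '[[[-0.12,-0.94,0],[0,0,0]],[[-0.12,-0.94,0],[0,0,0]],[[-0.12,-0.94,0],[0,0,0]],[[-0.12,-0.94,0],[0,0,0]],[[-0.12,-0.94,0],[0,0,0]],[[-0.12,-0.94,0],[0,0,0]],[[-0.12,-0.94,0],[0,0,0]],[[-0.12,-0.94,0],[0,0,0]]]'

```text
time: 5.98
ee_pos: [0.6132, 0.08, 0.2049]
eef_rot: [180.0, -0.0, -178.3]
force: [0.1, -0.2, -5.5]
finger_gap: 0.146
grasp_force: 79.0
```

```bash
python3 leg.py .627 .0065 .2 182; python3 -c "
from h import *
snap('top','t2.png')"
```

```text
t5.97 [0.6132 0.08   0.2049] [ 1.8000e+02 -3.0000e-02 -1.7832e+02] F [ 0.1 -0.2 -5.5] gap 0.146 gf 79.0 J [  0.  14.  79.  -0.  87. -91.]
turn -0.006 shift [-0.28 -1.85  0.12]
```

View pics/t2.png

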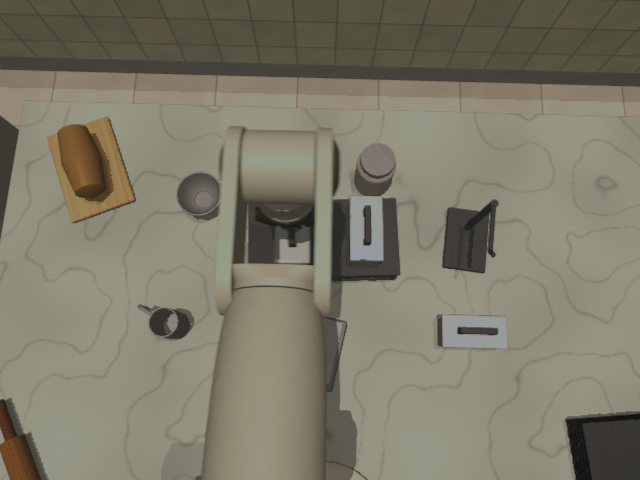

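The picture shows the carried tin at about (292,245), left of tin_home, and the arm hides most of it. I will check the tin_home estimate in the side view with an overlay.

```bash
python3 - <<'E'
from h import *
R=lambda a:np.array([[np.cos(a),-np.sin(a)],[np.sin(a),np.cos(a)]])
def rect(cx,cy,L,W,a,z): 
    q=np.array([[L,W],[L,-W],[-L,-W],[-L,W]])/2@R(np.radians(a)).T+[cx,cy]; return np.c_[q,np.full(4,z)]
out=[]
for n,f,b in(('side','s1.png',(255,170,355,245)),('top','t1.png',(335,185,415,245+0))):
    im=cv2.imread('pics/'+f); x0,y0,x1,y1=b; k=400/(x1-x0); c=cv2.resize(im[y0:y1,x0:x1],None,fx=k,fy=k,interpolation=2)
    for q,col in((rect(.63,-.0754,.144,.072,2,.146),(0,0,255)),(rect(.63,-.0754,.144,.072,2,.08),(0,255,0)),(rect(.63,-.0754,.08,.014,2,.18),(255,0,0))):
        cv2.polylines(c,[((proj(n,q)-[x0,y0]+.5)*k).astype(int)],True,col,1)
    out.append(c[:300])
cv2.imwrite('pics/o1.png',np.hstack(out))
E
```

```text
(no output)
```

View pics/o1.png

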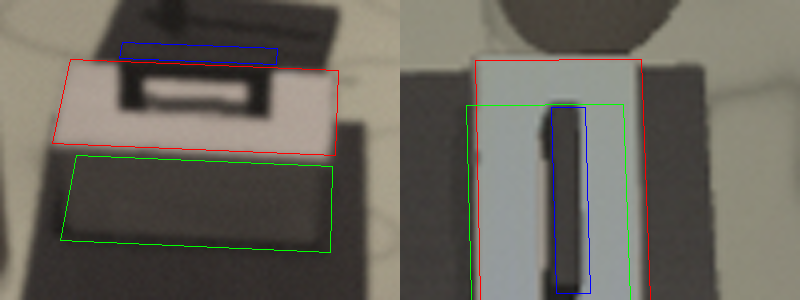

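The overlay agrees within 2–3 mm in both views, so tin_home is at about (0.631, -0.074). Slot 1 is then about (0.628, 0.008). I place the tin there, with 0.077 m from TCP to tin underside and a shelf contact TCP of about 0.157.

Call:
apply_moves --increments '[[[-0.15,-0.9,0],[0,0,0]],[[-0.15,-0.9,0],[0,0,0]],[[0,0,0.4],[0,0,0]],[[0,0,0.4],[0,0,0]],[[0,0,0],[0,0,0]]]'

```text
time: 6.65
ee_pos: [0.6267, 0.0105, 0.1704]
eef_rot: [180.0, -0.2, -178.3]
force: [0.3, 0.7, -5.9]
finger_gap: 0.142
grasp_force: 79.2
```

```bash
python3 leg.py .628 .008 .157 182
```

```text
t6.65 [0.6267 0.0105 0.1704] [ 179.97   -0.18 -178.27] F [ 0.3  0.7 -5.9] gap 0.142 gf 79.2 J [ -6.  16.  80.   0.  84. -98.]
turn -0.005 shift [-0.03 -0.06  0.34]
```

Call:
apply_moves --increments '[[[-0.03,-0.06,0.12],[0,0,0]],[[0,0,0.1],[0,0,0]],[[0,0,0.08],[0,0,0]],[[0,0,0.05],[0,0,0]],[[0,0,0],[0,0,0]]]'

```text
time: 7.28
ee_pos: [0.6289, 0.0071, 0.158]
eef_rot: [-180.0, -0.0, -178.3]
force: [0.3, -1.0, -5.6]
finger_gap: 0.144
grasp_force: 79.4
```

Call:
apply_moves --increments '[[[0,0,0.05],[0,0,0]],[[0,0,0],[0,0,0]],[[0,0,0],[0,0,0]]]'

```text
time: 7.65
ee_pos: [0.6292, 0.0073, 0.157]
eef_rot: [180.0, 0.1, -178.3]
force: [-2.0, 3.6, 6.8]
finger_gap: 0.142
grasp_force: 80.9
```

Call:
apply_moves --increments '[[[0,0,0],[0,0,0]],[[0,0,0],[0,0,0]],[[0,0,0],[0,0,0]],[[0,0,-0.4],[0,0,0]],[[0,0,-0.8],[0,0,0]],[[0,0,-0.8],[0,0,0.178]],[[0,0,0],[0,0,0.178]],[[0,0,0],[0,0,0.178]]]' --claw 0.6

```text
time: 8.65
ee_pos: [0.6291, 0.0071, 0.2378]
eef_rot: [180.0, 0.1, 150.7]
force: [-0.6, 0.2, -1.0]
finger_gap: 0.598
grasp_force: 0.0
```

Call:
apply_moves --increments '[[[0,0,0],[0,0,0.178]],[[0,0,0],[0,0,0.178]],[[0,0,0],[0,0,0.178]],[[0,0,0],[0,0,0.178]],[[0,0,0],[0,0,0.178]],[[0,0,0],[0,0,0.178]]]'

```text
time: 9.4
ee_pos: [0.629, 0.0071, 0.2374]
eef_rot: [179.9, 0.0, 89.6]
force: [-0.1, 0.7, 1.0]
finger_gap: 0.596
grasp_force: 0.0
```

Call:
apply_moves --increments '[[[-0.8,-0.52,0],[0,0,0]],[[-0.8,-0.52,0],[0,0,0]],[[-0.8,-0.52,0],[0,0,0]],[[-0.8,-0.52,0],[0,0,0]],[[-0.8,-0.52,0],[0,0,0]],[[-0.8,-0.52,0],[0,0,0]],[[-0.8,-0.52,0],[0,0,0]],[[-0.8,-0.52,0],[0,0,0]]]'

```text
time: 10.4
ee_pos: [0.4613, -0.2496, 0.2375]
eef_rot: [179.9, 0.1, 89.9]
force: [-0.3, 0.2, 0.7]
finger_gap: 0.6
grasp_force: 0.0
```

```bash
python3 leg.py .423 -.322 .077 90; python3 -c "
from h import *
snap('top','t3.png')
im=cv2.imread('pics/t3.png')
for b in((335,185,395,275),(275,185,350,275)): print(lid(im,'top',b,.146))"
```

```text
t10.40 [ 0.4613 -0.2496  0.2375] [1.7994e+02 6.0000e-02 8.9890e+01] F [-0.3  0.2  0.7] gap 0.600 gf 0.0 J [-37.   2.  88.  -0.  89. -37.]
turn -0.002 shift [-1.81 -0.96  4.01]
((629.8955078125, -75.98662567138672), (137.52183532714844, 65.69218444824219), 0.8221628665924072)
((627.6004638671875, 6.384439468383789), (137.03785705566406, 67.53250885009766), 1.788581132888794)
```

View pics/t3.png

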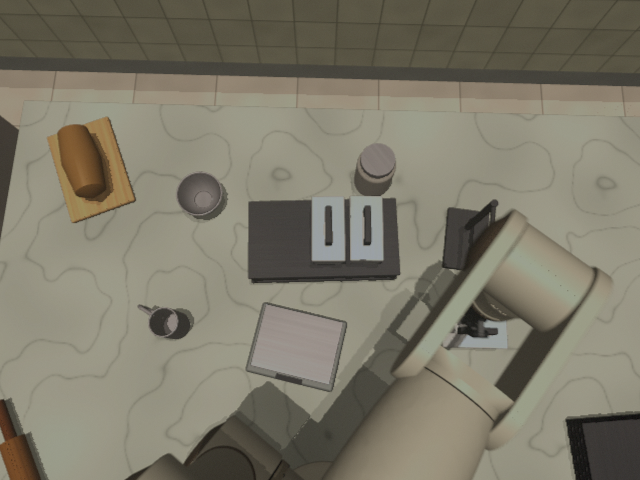

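Slot 1 is good: the spacing is 82 mm, the tins are parallel and the ends are level. Now I take the right-hand tin.

Call:
apply_moves --increments '[[[-0.9,-0.47,0],[0,0,0]],[[-0.9,-0.47,0.4],[0,0,0]],[[0,0,0.8],[0,0,0]],[[0,0,0.8],[0,0,0]],[[0,0,0.8],[0,0,0]],[[0,0,0.8],[0,0,0]],[[0,0,0.4],[0,0,0]],[[0,0,0],[0,0,0]]]'

```text
time: 11.45
ee_pos: [0.4242, -0.3205, 0.0762]
eef_rot: [-180.0, -0.0, 89.9]
force: [-0.3, 0.4, 0.9]
finger_gap: 0.601
grasp_force: 0.0
```

Call:
apply_moves --increments '[[[0,0,0],[0,0,0]],[[0,0,0],[0,0,0]],[[0,0,0],[0,0,0]],[[0,0,0],[0,0,0]],[[0,0,0],[0,0,0]]]' --claw 0

```text
time: 12.08
ee_pos: [0.4243, -0.3209, 0.0773]
eef_rot: [180.0, 0.1, 89.9]
force: [-4.7, 0.6, 7.5]
finger_gap: 0.148
grasp_force: 78.3
```

Call:
apply_moves --increments '[[[0,0,-0.5],[0,0,0]],[[0,0,-0.9],[0,0,0]],[[0,0,-0.9],[0,0,0]],[[0,0,-0.9],[0,0,0]],[[0.5,0,0],[0,0,0]],[[0.9,0,0],[0,0,0]],[[0.9,0,0],[0,0,0]],[[0.9,0,0],[0,0,0]]]'

```text
time: 13.08
ee_pos: [0.4238, -0.1904, 0.2029]
eef_rot: [-179.9, -0.1, 89.9]
force: [0.2, 0.3, -6.1]
finger_gap: 0.142
grasp_force: 79.1
```

Call:
apply_moves --increments '[[[0.9,0,0],[0,0,0]],[[0.9,0,0],[0,0,0]],[[0.9,0,0],[0,0,0]],[[0.9,0,0],[0,0,0]],[[0.9,0,0],[0,0,0]],[[0.9,0,0],[0,0,0]],[[0.9,0,0],[0,0,0]],[[0.5,0,0],[0,0,-0.1]]]'

```text
time: 14.08
ee_pos: [0.4238, 0.0816, 0.203]
eef_rot: [-179.9, -0.0, 95.8]
force: [0.3, 0.2, -5.1]
finger_gap: 0.144
grasp_force: 79.1
```

Call:
apply_moves --increments '[[[0,0,0],[0,0,-0.184]],[[0,0,0],[0,0,-0.184]],[[0,0,0],[0,0,-0.184]],[[0,0,0],[0,0,-0.184]],[[0,0,0],[0,0,-0.184]],[[0,0,0],[0,0,-0.184]],[[0,0,0],[0,0,-0.184]],[[0,0,0],[0,0,-0.184]]]'

```text
time: 15.08
ee_pos: [0.4241, 0.08, 0.2029]
eef_rot: [180.0, -0.1, -179.7]
force: [0.1, -0.1, -5.8]
finger_gap: 0.143
grasp_force: 79.1
```

```bash
python3 leg.py .625 .0885 .2 181.8
```

```text
t15.07 [0.4241 0.08   0.2029] [ 1.8000e+02 -1.0000e-01 -1.7968e+02] F [ 0.1 -0.1 -5.8] gap 0.143 gf 79.1 J [  0.  -8. 102.   0.  86. -90.]
turn -0.026 shift [-5.03  0.05  0.07]
```

Call:
apply_moves --increments '[[[0,0,0],[0,0,-0.026]],[[-0.8,0.01,0],[0,0,0]],[[-0.9,0.01,0],[0,0,0]],[[-0.9,0.01,0],[0,0,0]],[[-0.9,0.01,0],[0,0,0]],[[-0.9,0.01,0],[0,0,0]],[[-0.6,0,0],[0,0,0]],[[0,0,0.3],[0,0,0]]]'

```text
time: 16.08
ee_pos: [0.6258, 0.0868, 0.1911]
eef_rot: [-180.0, -0.0, -178.8]
force: [-0.2, -0.5, -5.1]
finger_gap: 0.142
grasp_force: 79.1
```

Call:
apply_moves --increments '[[[0,0,0.4],[0,0,0]],[[0,0,0.2],[0,0,0]],[[0,0,0],[0,0,0]],[[0,0,0],[0,0,0]]]'

```text
time: 16.58
ee_pos: [0.625, 0.0866, 0.1687]
eef_rot: [-180.0, 0.0, -178.6]
force: [-0.8, 0.3, -5.0]
finger_gap: 0.144
grasp_force: 79.0
```

```bash
python3 leg.py .625 .0885 .157 181.8
```

```text
t16.57 [0.625  0.0866 0.1687] [-1.7999e+02  5.0000e-02 -1.7857e+02] F [-0.8  0.3 -5. ] gap 0.144 gf 79.0 J [  1.  17.  80.  -0.  83. -91.]
turn -0.006 shift [-0.    0.05  0.29]
```

Call:
apply_moves --increments '[[[0,0.05,0.12],[0,0,0]],[[0,0,0.1],[0,0,0]],[[0,0,0.08],[0,0,0]],[[0,0,0.04],[0,0,0]],[[0,0,0],[0,0,0]],[[0,0,0],[0,0,0]]]'

```text
time: 17.32
ee_pos: [0.625, 0.0879, 0.157]
eef_rot: [-179.9, 0.1, -178.6]
force: [-13.6, -5.4, 21.8]
finger_gap: 0.147
grasp_force: 83.0
```

Call:
apply_moves --increments '[[[0,0,0],[0,0,0]],[[0,0,0],[0,0,0]],[[0,0,0],[0,0,0]],[[0,0,-0.4],[0,0,0]],[[0,0,-0.8],[0,0,0]],[[0,0,-0.8],[0,0,0.177]],[[0,0,0],[0,0,0.177]],[[0,0,0],[0,0,0.177]]]' --claw 0.6

```text
time: 18.32
ee_pos: [0.6251, 0.0886, 0.2361]
eef_rot: [180.0, 0.1, 150.7]
force: [0.2, 0.6, -0.1]
finger_gap: 0.599
grasp_force: 0.0
```

Call:
apply_moves --increments '[[[0,0,0],[0,0,0.177]],[[0,0,0],[0,0,0.177]],[[0,0,0],[0,0,0.177]],[[0,0,0],[0,0,0.177]],[[0,0,0],[0,0,0.177]],[[0,0,0],[0,0,0.177]],[[0,0,0],[0,0,0.177]],[[0,0,0],[0,0,0.177]]]' --claw 1

```text
time: 19.32
ee_pos: [0.625, 0.0886, 0.2357]
eef_rot: [179.9, -0.0, 69.6]
force: [0.0, -0.5, -0.3]
finger_gap: 1.001
grasp_force: 0.0
```

Call:
apply_moves --increments '[[[0.2,-0.5,0],[0,0,0.177]],[[0.4,-0.95,0],[0,0,0]],[[0.4,-0.95,0],[0,0,0]],[[0.4,-0.95,0],[0,0,0]],[[0.4,-0.95,0],[0,0,0]],[[0.4,-0.95,0],[0,0,0]],[[0.4,-0.95,0],[0,0,0]],[[0.3,-0.7,0],[0,0,0]]]'

```text
time: 20.32
ee_pos: [0.4412, 0.3266, 0.2358]
eef_rot: [180.0, -0.1, 59.8]
force: [-0.1, -0.5, 0.7]
finger_gap: 1.004
grasp_force: 0.0
```

```bash
python3 leg.py .4213 .352 .06 60; python3 -c "
from h import *
snap('top','t4.png')
im=cv2.imread('pics/t4.png')
for b in((335,185,395,275),(313,185,350,275),(270,185,313,275)): print(lid(im,'top',b,.146))
s=cv2.imread('pics/s1.png')[375:475,370:450]; t=cv2.imread('pics/t1.png')[300:345,130:200]
s2=snap('side','s4.png')['frame'][...,::-1][330:480,300:520]
cv2.imwrite('pics/c4.png',cv2.resize(s2,(792,540),interpolation=2))"
```

```text
t20.32 [0.4412 0.3266 0.2358] [ 1.7997e+02 -6.0000e-02  5.9790e+01] F [-0.1 -0.5  0.7] gap 1.004 gf 0.0 J [28.  5. 85.  0. 89. 59.]
turn -0.004 shift [ 0.3  -0.75  4.4 ]
((629.9697875976562, -76.19892883300781), (137.67958068847656, 66.0861587524414), 0.8081263303756714)
((627.5862426757812, 6.346828460693359), (137.02008056640625, 67.63494110107422), 1.8003708124160767)
((625.3056030273438, 85.20980834960938), (136.77896118164062, 68.76853942871094), 1.6768689155578613)
```

View pics/c4.png

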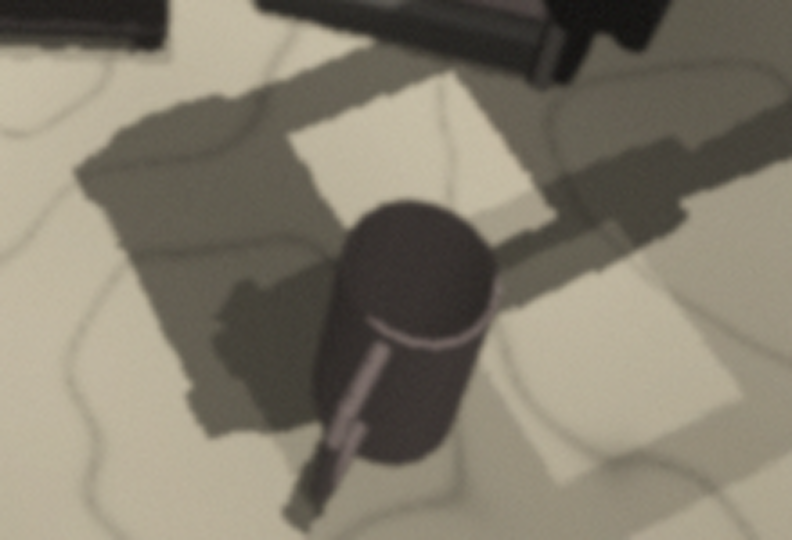

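The crop shows the jug standing free, rim centre at full-frame px (415.8,406), which matches the earlier reading. The row of tins measures y = -76, 6 and 85 mm, so it is good. I go on to the jug.

Call:
apply_moves --increments '[[[0.27,-0.7,0.3],[0,0,0]],[[0,0,0.8],[0,0,0]],[[0,0,0.4],[0,0,0]],[[0,0,0],[0,0,0]]]'

```text
time: 20.92
ee_pos: [0.4236, 0.3481, 0.1742]
eef_rot: [-180.0, 0.1, 59.7]
force: [0.2, -0.4, 0.6]
finger_gap: 1.001
grasp_force: 0.0
```

```bash
python3 leg.py .4215 .353 .06 60
```

```text
t20.93 [0.4236 0.3481 0.1742] [-1.7997e+02  8.0000e-02  5.9710e+01] F [ 0.2 -0.4  0.6] gap 1.001 gf 0.0 J [31.  7. 91. -0. 82. 62.]
turn -0.005 shift [ 0.08 -0.11  2.85]
```

Call:
apply_moves --increments '[[[0.08,-0.11,0],[0,0,0]],[[0,0,0.5],[0,0,0]],[[0,0,0.7],[0,0,0]],[[0,0,0.7],[0,0,0]],[[0,0,0.6],[0,0,0]],[[0,0,0.33],[0,0,0]],[[0,0,0],[0,0,0]]]'

```text
time: 21.8
ee_pos: [0.4213, 0.3537, 0.0613]
eef_rot: [-180.0, 0.0, 59.7]
force: [0.9, -0.2, -0.6]
finger_gap: 0.999
grasp_force: 0.0
```

Call:
apply_moves --increments '[[[0,0,0],[0,0,0]],[[0,0,0],[0,0,0]],[[0,0,0],[0,0,0]],[[0,0,0],[0,0,0]],[[0,0,0],[0,0,0]]]' --claw 0 --grip_force 50

```text
time: 22.42
ee_pos: [0.4219, 0.354, 0.0627]
eef_rot: [179.9, -0.1, 59.7]
force: [-0.1, -0.0, 5.7]
finger_gap: 0.725
grasp_force: 55.0
```

Call:
apply_moves --increments '[[[0,0,-0.3],[0,0,0]],[[0,0,-0.7],[0,0,0]],[[0,0,-0.8],[0,0,0]],[[0,0,-0.8],[0,0,0]],[[0,0,-0.8],[0,0,0]],[[0,0,-0.8],[0,0,0]],[[0,0,0],[0,0,0]]]'

```text
time: 23.3
ee_pos: [0.4218, 0.3541, 0.2326]
eef_rot: [179.9, -0.2, 59.8]
force: [0.1, 0.1, -2.7]
finger_gap: 0.727
grasp_force: 55.2
```

```bash
python3 leg.py .5205 -.358 .205 82; python3 -c "
from h import *
snap('side','s5.png');c=cv2.imread('pics/s5.png')[230:480,280:560]
cv2.imwrite('pics/c5.png',cv2.resize(c,(672,600),interpolation=2))"
```

```text
t23.30 [0.4218 0.3541 0.2326] [179.88  -0.23  59.75] F [ 0.1  0.1 -2.7] gap 0.727 gf 55.2 J [32.  6. 86. -0. 89. 62.]
turn -0.388 shift [-17.29   4.92   0.69]
```

View pics/c5.png

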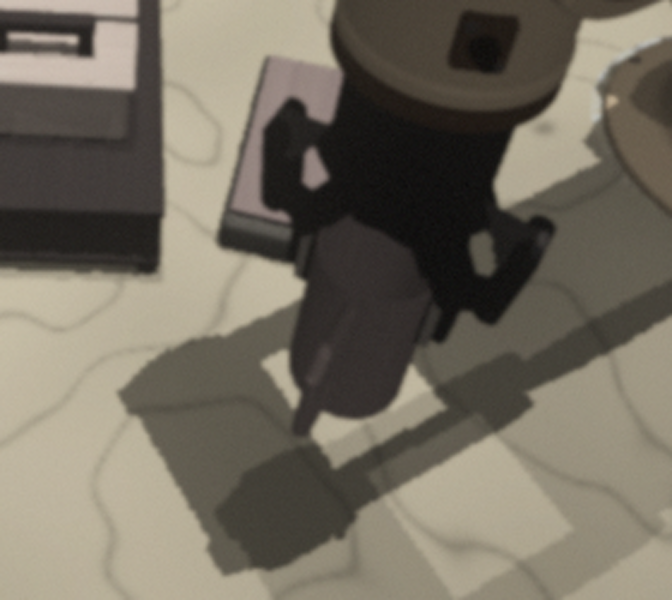

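The jug is held upright by its wall with the handle free. I carry it to the front of the hook.

Call:
apply_moves --increments '[[[0,0,0],[0,0,-0.13]],[[0,0,0],[0,0,-0.13]],[[0,0,0],[0,0,-0.128]],[[-0.5,0.08,0],[0,0,0]],[[-0.9,0.15,0],[0,0,0]],[[-0.9,0.15,0],[0,0,0]],[[-0.9,0.15,0],[0,0,0]],[[-0.9,0.15,0],[0,0,0]]]'

```text
time: 24.35
ee_pos: [0.4246, 0.1855, 0.2288]
eef_rot: [-180.0, 0.0, 81.8]
force: [-0.1, -0.0, -1.0]
finger_gap: 0.726
grasp_force: 55.0
```

Call:
apply_moves --increments '[[[-0.9,0.15,0],[0,0,0]],[[-0.9,0.15,0],[0,0,0]],[[-0.9,0.15,0],[0,0,0]],[[-0.9,0.15,0],[0,0,0]],[[-0.9,0.15,0],[0,0,0]],[[-0.9,0.15,0],[0,0,0]],[[-0.9,0.15,0],[0,0,0]],[[-0.9,0.15,0],[0,0,0]]]'

```text
time: 25.35
ee_pos: [0.4315, -0.106, 0.2288]
eef_rot: [-180.0, 0.0, 81.8]
force: [1.4, -0.1, -1.3]
finger_gap: 0.727
grasp_force: 55.0
```

Call:
apply_moves --increments '[[[-0.9,0.15,0.1],[0,0,0]],[[-0.9,0.15,0.1],[0,0,0]],[[-0.9,0.15,0.1],[0,0,0]],[[-0.9,0.15,0.1],[0,0,0]],[[-0.9,0.15,0.1],[0,0,0]],[[-0.9,0.15,0.1],[0,0,0]],[[-0.5,0.08,0],[0,0,0]],[[0,0,0],[0,0,0]]]'

```text
time: 26.35
ee_pos: [0.4378, -0.3444, 0.2049]
eef_rot: [-180.0, -0.0, 81.8]
force: [-0.7, 0.5, -1.7]
finger_gap: 0.723
grasp_force: 55.0
```

```bash
python3 leg.py .44 -.347 .208 82; python3 -c "
from h import *
snap('side','s6.png');c=cv2.imread('pics/s6.png')[60:220,250:450]
snap('top','t6.png');d=cv2.imread('pics/t6.png')[190:350,400:600]
cv2.imwrite('pics/c6.png',np.hstack([cv2.resize(x,(400,320),interpolation=2) for x in(c,d)]))"
```

```text
t26.35 [ 0.4378 -0.3444  0.2049] [-1.7995e+02 -3.0000e-02  8.1820e+01] F [-0.7  0.5 -1.7] gap 0.723 gf 55.0 J [-46.   7.  87.  -0.  86. -38.]
turn -0.003 shift [-0.06  0.06 -0.08]
```

View pics/c6.png

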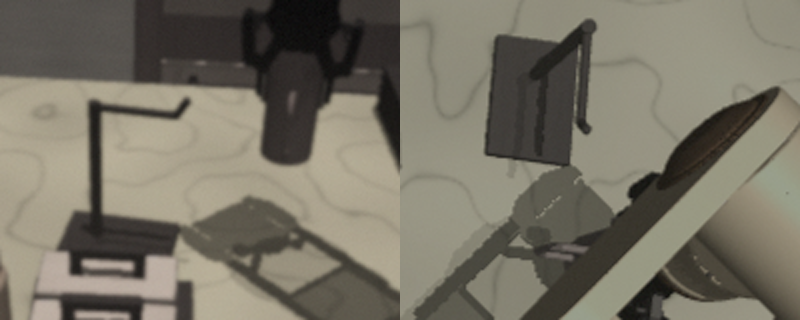

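```bash
python3 -c "
from h import *
print(tri((467.5,316.5),(396,104)),ray('top',467.5,316.5,.24),ray('top',492.5,313.5,.24),ray('side',396,104,.24),ray('side',396,119,.176))
h=np.array([.0984,-.0121]);h/=np.linalg.norm(h)
print('tip',ray('top',493.5,254.5,.22), ray('side',343.5,110,.22))
for x in(.445,.56):print(x,-.3182+(x-.577)*h[1]/h[0])
print(proj('top',[[.445,-.295,.205]]))
"
```

```text
[ 0.4427 -0.2471  0.276 ] [ 0.4404 -0.2562  0.24  ] [ 0.4473 -0.3033  0.24  ] [ 0.4418 -0.3231  0.24  ] [ 0.4321 -0.3716  0.176 ]
tip [ 0.5651 -0.3174  0.22  ] [ 0.5626 -0.319   0.22  ]
0.445 -0.3019682926829268
0.56 -0.31610955284552844
[[482.3 316.2]]
```

```bash
python3 -c "
from h import *
g=cv2.imread('pics/t6.png').astype(int).sum(2)//10
for v in range(300,330): print(v,' '.join('%2d'%x for x in g[v,452:506]))
s=cv2.imread('pics/s6.png').astype(int).sum(2)//10
print('side')
for v in range(86,142,2): print(v,' '.join('%2d'%x for x in s[v,378:414]))
P=lambda l:[.4378+.143*l[0]*0+ .0,0]
T=np.array([.4378,-.3444]);x=np.array([.142,.99])
for y,z in((32,98),(70,98),(70,28),(32,28)):
  q=np.r_[T+x*y/1000,.2049-.0627+z/1000]; print(y,z,q.round(3),proj('top',q),proj('side',q))
"
```

```text
300 38 38 28 21 22 26 27 27 27 27 26 27 27 26 27 26 25 25 26 26 26 26 26 27 26 26 26 26 26 26 26 26 26 26 26 25 24 24 25 26 26 26 26 25 26 25 26 26 26 25 26 26 25 20
301 31 27 22 21 20 22 26 26 27 26 27 27 27 27 27 27 26 25 26 26 26 26 26 27 27 26 26 26 26 26 26 26 26 26 26 25 24 24 25 26 26 26 26 26 25 26 26 25 26 26 26 26 25 17
302 22 21 21 21 21 21 22 25 27 27 27 26 27 27 27 26 26 26 25 26 26 26 26 27 26 26 26 26 26 26 26 26 26 26 26 26 24 24 25 26 26 26 26 26 26 26 25 25 26 26 26 25 26 18
303 21 21 21 21 20 21 21 21 26 27 27 26 24 22 22 23 22 21 24 26 26 26 27 26 26 26 26 26 26 26 26 26 26 26 26 25 25 24 25 25 26 26 26 26 26 25 25 25 25 26 26 22 20 17
304 20 21 21 21 21 21 20 24 26 27 26 24 21 20 21 21 21 20 20 21 21 22 25 27 26 26 26 26 26 26 26 26 26 26 26 26 25 24 25 26 26 26 26 26 25 26 25 26 22 20 17 16 15 15
305 20 20 21 20 21 21 24 26 27 27 26 22 21 20 21 20 20 20 19 20 20 20 21 25 27 26 26 26 26 26 26 26 26 26 26 25 24 24 26 26 26 26 26 26 26 22 19 16 15 14 14 15 15 15
306 19 20 20 21 21 25 23 22 25 26 26 23 20 20 21 20 21 20 19 20 20 20 21 25 26 26 26 26 26 26 26 26 26 2
[... 6555 characters left out ...]
0 50 50 49
134 46 40 28 18 14 13 13 14 14 15 14 14 14 14 15 16 16 16 16 16 15 15 15 16 15 15 17 25 39 47 49 50 50 50 50 49
136 47 43 32 20 14 13 14 14 14 15 14 14 14 15 16 16 16 16 16 16 16 16 15 15 15 16 19 29 42 48 49 50 49 50 49 49
138 48 46 42 34 26 18 15 14 14 14 14 14 13 13 13 14 15 15 16 15 16 15 15 16 16 18 27 39 47 49 49 50 49 50 50 50
140 47 47 47 46 43 38 31 25 21 18 16 16 15 15 14 15 16 16 16 16 16 17 18 20 25 32 40 46 49 49 50 49 49 49 50 50
32 98 [ 0.442 -0.313  0.24 ] [[497.7 316.3]] [[396. 106.]]
70 98 [ 0.448 -0.275  0.24 ] [[477.5 312.8]] [[394.2 113.7]]
70 28 [ 0.448 -0.275  0.17 ] [[466.9 316.1]] [[390.5 140.9]]
32 28 [ 0.442 -0.313  0.17 ] [[485.7 319.3]] [[392.3 132.9]]
```

The handle pixels fit the model within 2–3 px, and the jug is rotated about 4° relative to the tool. I correct that and then line up.

```bash
python3 leg.py .442 -.352 .209 79; python3 - <<'E'
import numpy as np
c,s=np.cos(np.radians(79)),np.sin(np.radians(79))
d=np.array([.5959-.442,-.3709+.352]);print((np.array([c*d[0]+s*d[1],s*d[0]-c*d[1]])/.04).round(2))
E
```

```text
t26.45 [ 0.4382 -0.343   0.2053] [-1.7998e+02 -2.0000e-02  8.1930e+01] F [-0.1 -0.  -1.6] gap 0.723 gf 55.0 J [-46.   7.  87.   0.  86. -38.]
turn 0.051 shift [-0.2   0.14 -0.09]
[0.27 3.87]
```

Call:
apply_moves --increments '[[[0,0,0],[0,0,0.051]],[[-0.2,0.14,-0.09],[0,0,0]],[[0,0,0],[0,0,0]],[[0.03,0.48,0],[0,0,0]],[[0.03,0.48,0],[0,0,0]],[[0.03,0.48,0],[0,0,0]],[[0.03,0.48,0],[0,0,0]],[[0,0,0],[0,0,0]]]'

```text
time: 27.45
ee_pos: [0.5195, -0.3621, 0.2084]
eef_rot: [-180.0, -0.0, 79.1]
force: [-0.2, -0.4, -2.3]
finger_gap: 0.725
grasp_force: 55.5
```

```bash
python3 leg.py .5959 -.3709 .209 79; python3 -c "
from h import *
snap('side','s7.png');c=cv2.imread('pics/s7.png')[70:170,270:400]
snap('top','t7.png');d=cv2.imread('pics/t7.png')[220:320,440:570]
cv2.imwrite('pics/c7.png',np.hstack([cv2.resize(x,(400,308),interpolation=2) for x in(c,d)]))"
```

```text
t27.45 [ 0.5195 -0.3621  0.2084] [-1.7997e+02 -2.0000e-02  7.9150e+01] F [-0.2 -0.4 -2.3] gap 0.725 gf 55.5 J [-42.  16.  76.   0.  88. -31.]
turn 0.003 shift [ 0.15  1.92 -0.01]
```

View pics/c7.png

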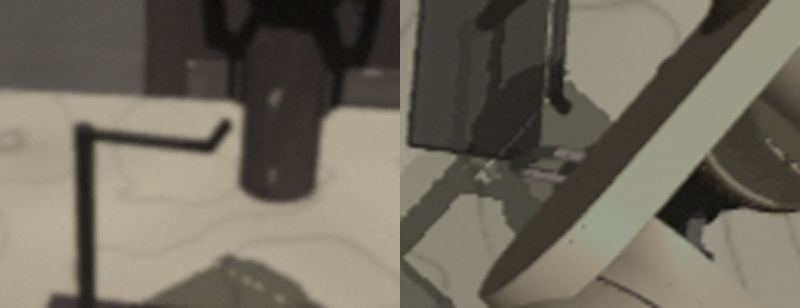

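The last picture shows the hook tip at about (493,254) in the top view, with the loop's bars starting at about (485.5,269) on its left. The arm therefore points into the opening. I check the numbers.

```bash
python3 -c "
from h import *
b=.2084-.0627
T=np.array([.5195,-.3621]);a=np.radians(83);x=np.array([np.cos(a),np.sin(a)])
for y,z in((74,98),(74,28),(50,63)):
  q=np.r_[T+x*y/1000,b+z/1000]; print(y,z,q.round(3),proj('top',q),proj('side',q))
print(ray('top',485.5,269.4,b+.098),proj('top',[.5625,-.3165,.22]),proj('side',[.5625,-.3165,.22]))
g=cv2.imread('pics/t7.png').astype(int).sum(2)//10
for v in range(264,284): print(v,' '.join('%2d'%x for x in g[v,474:506]))
"
```

```text
74 98 [ 0.529 -0.289  0.244] [[483.5 270.3]] [[358.4 107.5]]
74 28 [ 0.529 -0.289  0.174] [[472.6 276.3]] [[356.3 134.7]]
50 63 [ 0.526 -0.312  0.209] [[490.  275.2]] [[358.8 116.5]]
[ 0.5304 -0.2926  0.2437] [[493.1 255.8]] [[343.5 110.5]]
264 12 12 11 15 14 11 12 12 12 11 11 15 24 26 26 26 26 26 26 26 25 26 26 26 26 26 26 26 26 26 25 20
265 12 11 15 14 12 11 11 11 11 12 12 18 24 25 26 26 27 26 26 26 26 26 25 26 26 26 26 27 26 26 21 17
266 12 15 14 12 11 11 12 11 11 11 11 20 25 26 26 26 26 26 26 26 26 26 26 26 26 26 26 26 22 20 18 16
267 14 14 12 11 11 11 11 11 12 13 12 17 19 19 19 20 19 21 23 23 25 26 26 26 26 26 22 21 17 15 16 15
268 13 10 10  9 10 11 12 12 12 14 14 15 15 15 15 15 16 25 27 27 27 26 24 24 24 21 16 15 15 16 16 16
269 11 10  9  9 10 10 11 12 13 15 15 15 15 15 15 15 29 33 33 32 31 29 28 28 27 25 19 15 15 16 15 15
270 10 10  9 10 10 11 12 13 12 14 14 15 15 15 15 18 26 29 30 30 26 30 32 32 32 28 20 15 15 15 15 15
271  9  9  9 12 12 12 13 14 14 13 14 17 19 18 18 19 21 22 24 25 25 28 29 30 29 22 17 15 15 15 16 16
272 18 15 12 12 12 13 13 13 13 12 18 23 25 25 25 25 25 25 2
[... 440 characters left out ...]

277 21 20 20 20 18 18 19 23 24 26 28 29 29 30 31 32 33 31 29 26 18 15 15 15 15 15 15 15 16 16 16 16
278 21 20 20 20 20 20 24 25 26 24 24 23 23 25 27 28 29 30 28 22 17 15 15 15 15 16 15 15 16 15 15 15
279 20 21 20 20 20 20 21 22 25 26 25 25 26 26 24 22 20 21 19 16 15 15 16 16 15 15 15 15 15 16 15 15
280 20 21 20 20 21 20 20 21 25 26 26 26 26 26 26 22 15 15 15 15 15 16 15 15 15 15 16 15 16 16 15 15
281 20 20 20 20 20 20 20 20 25 26 26 26 26 26 26 22 16 15 15 15 15 15 15 16 15 15 15 15 15 14 15 15
282 20 20 20 20 21 20 20 20 25 26 27 26 26 26 26 21 16 15 16 15 15 16 14 15 15 16 15 15 15 15 15 17
283 21 21 20 20 20 20 21 20 22 25 27 26 26 26 23 18 15 15 15 15 15 16 15 15 16 15 15 15 16 16 15 32
```

The outer bar fits the prediction, about (483.5,270), within about 2 px. Its left part is in shade. I insert.

Call:
apply_moves --increments '[[[0.04,0.48,0],[0,0,0]],[[0.04,0.48,0],[0,0,0]],[[0.03,0.48,0],[0,0,0]],[[0.03,0.45,0],[0,0,0]],[[0,0,0],[0,0,0]]]'

```text
time: 28.18
ee_pos: [0.5941, -0.3711, 0.2086]
eef_rot: [-180.0, -0.0, 79.1]
force: [0.0, -0.1, -1.9]
finger_gap: 0.724
grasp_force: 55.8
```

```bash
python3 leg.py .5959 -.3709 .180 79
```

```text
t28.18 [ 0.5941 -0.3711  0.2086] [-1.7998e+02 -1.0000e-02  7.9090e+01] F [ 0.  -0.1 -1.9] gap 0.724 gf 55.8 J [-38.  24.  65.  -0.  91. -27.]
turn 0.002 shift [0.01 0.04 0.72]
```

Call:
apply_moves --increments '[[[0,0,0.2],[0,0,0]],[[0,0,0.2],[0,0,0]],[[0,0,0.2],[0,0,0]],[[0,0,0.1],[0,0,0]],[[0,0,0],[0,0,0]]]'

```text
time: 28.8
ee_pos: [0.5939, -0.3711, 0.1806]
eef_rot: [-180.0, -0.0, 79.1]
force: [-0.7, 0.4, -1.7]
finger_gap: 0.726
grasp_force: 55.8
```

Call:
apply_moves --increments '[[[0,0,0.08],[0,0,0]],[[0,0,0.08],[0,0,0]],[[0,0,0],[0,0,0]]]'

```text
time: 29.18
ee_pos: [0.594, -0.3712, 0.1742]
eef_rot: [-180.0, -0.0, 79.1]
force: [-0.6, -0.0, -0.9]
finger_gap: 0.723
grasp_force: 55.8
```

Call:
apply_moves --increments '[[[0,0,0.05],[0,0,0]],[[0,0,0.05],[0,0,0]],[[0,0,0],[0,0,0]]]'

```text
time: 29.55
ee_pos: [0.5944, -0.3714, 0.1715]
eef_rot: [179.9, 0.0, 79.1]
force: [0.8, -1.4, 6.1]
finger_gap: 0.728
grasp_force: 53.0
```

Contact came at the expected height, so the top bar rests on the arm. I release.

Call:
apply_moves --increments '[[[0,0,0],[0,0,0]],[[0,0,0],[0,0,0]],[[0,0,0],[0,0,0]],[[0,0,0],[0,0,0]],[[0,0,0],[0,0,0]],[[0,0,0],[0,0,0]]]' --claw 1

```text
time: 30.3
ee_pos: [0.5941, -0.3712, 0.1705]
eef_rot: [180.0, 0.0, 79.1]
force: [-0.2, -0.1, 0.2]
finger_gap: 1.004
grasp_force: 0.0
```

Call:
apply_moves --increments '[[[0,0,-0.3],[0,0,0]],[[0,0,-0.5],[0,0,0]],[[0,0,-0.8],[0,0,0]],[[0,0,-0.9],[0,0,0]],[[0,0,-0.9],[0,0,0]],[[0,0,-0.9],[0,0,0]],[[0,0,-0.5],[0,0,0]],[[0,0,0],[0,0,0]]]'

```text
time: 31.3
ee_pos: [0.5942, -0.3713, 0.3654]
eef_rot: [179.8, 0.1, 79.1]
force: [0.7, -0.5, -0.9]
finger_gap: 1.0
grasp_force: 0.0
```

Call:
apply_moves --increments '[[[0.3,-0.8,0],[0,0,0]],[[0.3,-0.8,0],[0,0,0]],[[0.3,-0.8,0],[0,0,0]],[[0.3,-0.8,0],[0,0,0]],[[0.3,-0.8,0],[0,0,0]],[[0.3,-0.8,0],[0,0,0]],[[0,0,0],[0,0,0]],[[0,0,0],[0,0,0]]]'

```text
time: 32.3
ee_pos: [0.4193, -0.2641, 0.3623]
eef_rot: [-180.0, 0.0, 79.1]
force: [0.1, 0.3, -0.7]
finger_gap: 0.997
grasp_force: 0.0
```

Call:
apply_moves --increments '[[[0,0,0],[0,0,0]],[[0,0,0],[0,0,0]],[[0,0,0],[0,0,0]],[[0,0,0],[0,0,0]],[[0,0,0],[0,0,0]],[[0,0,0],[0,0,0]],[[0,0,0],[0,0,0]],[[0,0,0],[0,0,0]]]'

```text
time: 33.3
ee_pos: [0.4192, -0.2641, 0.3626]
eef_rot: [180.0, 0.0, 79.1]
force: [-0.2, 0.7, 0.3]
finger_gap: 1.001
grasp_force: 0.0
```

```bash
python3 -c "
from h import *
snap('side','s8.png');snap('top','t8.png')
a=cv2.imread('pics/s8.png').astype(int); b=cv2.imread('pics/s1.png').astype(int)
g=a.sum(2)//10
for v in range(100,200,4): print(v,' '.join('%2d'%x for x in g[v,280:380:3]))
im=cv2.imread('pics/t8.png')
for b in((335,185,395,275),(313,185,350,275),(270,185,313,275)): print(lid(im,'top',b,.146))
"
```

```text
100 41 40 39 37 38 35 33 33 31 31 28 28 23 17 16 16 15 19 20 19 18 16 10 16 19 19 19 19 19 19 19 19 19 19
104 47 47 46 45 46 47 46 46 47 47 46 44 46 44 43 44 45 45 46 45 46 45 46 43 40 41 40 39 39 35 33 31 28 29
108 46 46 46 46 45 44 44 47 47 46 45 47 46 22 21 24 26 26 27 28 30 34 46 48 47 45 45 47 47 46 44 45 46 46
112 45 45 45 45 42 15 12 22 27 29 35 39 39 20 20 31 19 24 24 22 12 16 44 47 47 47 47 46 45 45 44 46 47 46
116 43 44 44 44 42 12  8 30 32 26 24 20 15 10 12 23 13 14 16 12  9 39 48 47 46 46 46 47 46 46 46 47 47 47
120 43 44 44 44 43 14  8 38 45 44 46 46 38 20 22 23 20 23 21 19 17 43 47 47 47 47 47 47 45 46 47 47 47 48
124 44 44 45 44 43 14  9 38 46 46 46 47 34 20 22 23 22 25 24 21 20 45 45 46 47 47 47 47 47 47 45 45 45 47
128 44 44 44 44 44 16  9 39 48 48 46 46 31 21 24 20 23 24 23 20 25 46 45 44 46 46 46 47 47 47 46 46 44 46
132 47 47 47 47 47 18 10 40 48 47 45 47 24 21 23 20 21 24 23 20 30 45 44 46 45 45 45 45 46 46 44 43 46 47
136 47 48 48 48 47 18  9 39 49 49 48 46 21 17 18 15 16 17 21 19 36 46 46 45 45 45 45 45 45 44 42 44 46 46
140 48 49 48 48 48 20  8 39 49 49 49 45 
[... 1147 characters left out ...]
 14 15 15 15 15 16 15 15 15 13 13 14 14 31 46 46 46 46 41 27 25 24 25 25 25 25 25 25
188 49 45 11  8 13 13 12 10 10 10  9  9 10  9 19 42 42 38 36 41 44 43 41 27 25 25 25 25 26 25 26 25 25 25
192 50 46 12 12 43 49 49 49 48 48 48 48 34  9 26 50 51 51 51 46 32 25 26 31 27 25 26 25 26 25 25 25 25 25
196 50 46 16 13 24 21 21 21 20 20 21 22 18  9 29 50 51 51 51 47 47 31 25 25 25 29 34 26 25 24 25 25 25 25
((630.0244750976562, -76.20433807373047), (137.77357482910156, 66.13126373291016), 0.8221627473831177)
((627.58740234375, 6.310131072998047), (137.02008056640625, 67.7083740234375), 1.8003708124160767)
((625.272216796875, 86.21044921875), (137.1119384765625, 66.54881286621094), 1.969160556793213)
```

The jug hangs below the hook's arm with nothing under it, at side px u 316–342, v 108–152. The row is intact at y = -76, 6 and 86 mm. I hand in.

```bash
python3 -c "
from h import *
a=cv2.imread('pics/s8.png').astype(int)[100:160,300:350];s=snap('side','s9.png');b=cv2.imread('pics/s9.png').astype(int)[100:160,300:350]
print(abs(a-b).mean(),abs(a-b).max());print(ticket.close_job())"
```

```text
1.6924444444444444 20
the job is handed in; nothing more can be done
None
```

The job is handed in: the three tins stand in a parallel row on the rack (centres about 80–83 mm apart, ends level), the jug hangs by its handle on the hook, and the arm finished clear at about 33 s; no verdict came back, and I did not re-measure the bowl, canister or scale.

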